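# Wedge the sprung retaining bar open and move the flasks to cork rings

## Robot

A 6-joint arm with a two-finger parallel gripper is mounted at the origin on a cart in front of the work surface, level with it; the furniture and walls round the work are solid. World frame = base frame: x ahead of the robot, y to its left, z up, the work surface at z = 0. Lengths are in mm, angles in rad, forces in N, time in s.
With the tool pointing down it reaches from about 350 to 975 mm from the base axis. Payload 7.1 kg.
Tool frame: the origin (TCP) lies midway between the tips of the shut fingers; the grasp point (between the pads) lies ctrl.tcp_to_grasp behind it (ctrl.tcp_to_grasp is the distance from the TCP to the grasp point, in mm); z points along the fingers, y is the direction in which the jaws open and shut (so a half turn about z gives the same grasp; the last joint's range is limited). The gripper opens to 88 mm and grips with 3 to 60 N. Pads are 20 mm wide; open, the fingers measure 115 mm over their backs; the gripper's body (75 mm by 178 mm) begins 61 mm behind the grasp point.
Start: joints at [1.307, 0.423, 1.63, -0, 1.089, -0.019], TCP at [151.445, 606.357, 222.675] pointing down, gripper open.
Joint ranges: [-3, 3], [-0.9, 2.11], [0.09, 2.58], [-1.31, 4.45], [0.11, 2.69], [-2.54, 2.54]. Speed limits (rad/s): [2.39, 2.39, 3.01, 3.14, 3.14, 3.14].

## Interface

Orientations are given as a rotation vector (axis times angle).
In Python, from workcell import ctrl gives the robot as it stands.
- The arm moves only by the tool play_rows, never from a script. Its argument "increments" is text: rows parted by semicolons, each of 5 numbers parted by spaces: the opening, from 0 (shut) to 1 (fully open), then the shift along the world's x, y, z in m, then the turn about the world's z in degrees. A call has 1 to 20 rows; each row shifts and turns the commanded pose from where the row before left it; what a row does not reach is not made up. A row lasts 1/10 s, in which the tool goes at most 50 mm and 8.59 degrees, less where a joint would pass 70% of its speed; a pose out of reach is approached as far as the arm can. A call is refused whole if a number of a shift passes 0.05 or a number of a turn 8.59, either way. A call with a gripper value outside its range is refused whole. The fingers move at their own pace and stop on an object; the grip force is fixed at half the most. Time passes only in rows, so rows that do not move let the fingers close. It gives the time, the measured TCP pose, the force and the opening at its end, in the units of the state.
- ctrl.get_obs(): the state, without advancing time (a new reading comes with each control period).
- ctrl.get_image(name): name is "side" or "top"; returns a dict with "img" (420x560x3 uint8, red, green, blue), "range_z" (420x560 float32, mm along the optical axis (not along the pixel's ray), 0 where there is no reading), "vertical_fov" (degrees; the focal length in pixels is half the picture's height over the tangent of half this angle, whatever the lens; pixels are square), "cx", "cy" (the principal point, pixels), "origin" and "attitude" of the camera in the world. Camera axes: x right, y down, z forward; pixel columns grow to the right and rows downward; lengths in mm; the calibration is good to about 2 mm. A picture is of the moment at which its call begins.
- ctrl.close_job(): hands the job in, once; it reports no verdict.
The state is a dict: "t": time; "qpos": joint angles; "qvel": joint speeds; "joint_torque": joint torques, N m; "ee_pos": TCP position; "orientation": TCP orientation; "ft_force": force on the tool from outside, world axes, zero at the start; "moment": the same for the moment, N m; "width": finger opening in mm.
Only numpy, scipy, OpenCV 4.12 (cv2) and the standard library are available. Lean on these libraries where they do the work, as an engineer would, in place of code of your own. Each camera call takes 0.05 s, during which the arm holds its last target. There are 200 camera calls.

## Task

The round-bottomed flasks in the rack are held down by a sprung yellow bar. Push the red wedge fully into the throat at the end of the rack so that it holds the bar open by itself, and only then lift out every flask and set each one upright and centred in a cork ring of its own. With all flasks in their rings, draw the wedge out so that the bar springs shut, and lay it flat on the middle of the blue mat, along the mat's length; do not push the other things on the bench about.

Things in the scene. Friction and masses are not known exactly. Their poses are not given: they have to be found in the camera images.
- flask_1_bulb (a point): bulb centre of an amber round-bottomed flask with blue cap (bulb 64 mm across, flask 118 mm high, 160 g, bottom-heavy: rights itself); 32 mm above its lowest point; z up the neck. Neck 24 mm across, straight from 35 to 72 mm above this point (grasp at 56), then a 29 mm wide cap 14 mm high. Starts in seat 1, bulb centre 45 mm above the bench. May be absent.
- flask_2_bulb (a point): bulb centre of an amber round-bottomed flask with blue cap (bulb 64 mm across, flask 118 mm high, 160 g, bottom-heavy: rights itself); 32 mm above its lowest point; z up the neck. Neck 24 mm across, straight from 35 to 72 mm above this point (grasp at 56), then a 29 mm wide cap 14 mm high. Starts in seat 2, bulb centre 45 mm above the bench. May be absent.
- flask_3_bulb (a point): bulb centre of an amber round-bottomed flask with blue cap (bulb 64 mm across, flask 118 mm high, 160 g, bottom-heavy: rights itself); 32 mm above its lowest point; z up the neck. Neck 24 mm across, straight from 35 to 72 mm above this point (grasp at 56), then a 29 mm wide cap 14 mm high. Starts in seat 3, bulb centre 45 mm above the bench. May be absent.
- ring_a: loose cork ring lying on the bench, 72 mm outside, 44 mm inside, 22 mm high, 250 g; the origin is the centre of its underside. A flask sitting in it has its bulb centre 45 mm above the ring's underside (its lowest point 13 mm above it).
- ring_b: loose cork ring lying on the bench, 72 mm outside, 44 mm inside, 22 mm high, 250 g; the origin is the centre of its underside. A flask sitting in it has its bulb centre 45 mm above the ring's underside (its lowest point 13 mm above it).
- ring_c: loose cork ring lying on the bench, 72 mm outside, 44 mm inside, 22 mm high, 250 g; the origin is the centre of its underside. A flask sitting in it has its bulb centre 45 mm above the ring's underside (its lowest point 13 mm above it).
- wedge_grip (a point): middle of the wedge's rear block (red below, black on top; 40 mm long, 40 mm wide along x, 60 mm high; grasp across its width), 30 mm above the underside. y points along the wedge to its thin nose, 125 mm ahead of this point; the rear end is 20 mm behind.
- wedge: red wedge lying flat near or on the mat, 145 mm long (y, nose at +y), 40 mm wide, 220 g; 40 mm high, rear block 60 mm; slides on the bench. Origin under its middle, 52.5 mm ahead of wedge_grip. Its -x side (20 mm from the middle line) is flat all along; at the other side the thickness grows from 8 mm at the nose to 40 mm over the first 75 mm, then stays 40 mm.
- rack: fixed rack; origin on the bench under the middle seat. White collar seats at y = -85, 0, +85 mm; yellow bar over the bulbs on the +x side, top 82 mm up. Throat at the -y end: blue wall (50 mm high, y = -222 to -118, face at x = +3) and, hanging from the bar, a roller (16 mm across, middle at y = -205); gap 14 mm when shut. A rod and the bar's arm cross 52 mm above the bench.
- throat (a point): on the bench in the rack's throat, at the rack's x = 23, y = -192.5 mm; axes parallel to the rack's. The wedge slides in level on the bench along +y, flat side along the blue wall. Fully home: wedge parallel to these axes, nose against the stop 72 mm ahead (+y), wedge origin at this point, wedge_grip 52 mm behind it.
- bar (a joint): slide of the yellow bar along the rack's +x (m): 0 shut (overlaps the bulbs by 17 mm), 0.026 with the wedge fully home (flasks lift straight out with 7 mm to spare), 0.036 stop. A spring pulls it shut: 3 N at 0, 7 N at 0.026. The wedge spreads it and stays in by friction; it takes about 5 to 15 N to push in or draw out.
- mat: flat blue mat with a black border, 80 x 165 mm, under 1 mm thick, so it can be slid over; the wedge's parking place; origin at its centre, long side along its y.
- timer: white bench timer 60x62x29 mm, a bystander; origin under its middle
- marker_pen: black and white marker, 133 mm long, 14 mm thick, lying, a bystander; origin under its middle
- film_roll_box: red and white box of sealing film 50x115x50 mm, a bystander; origin under its middle
- seat_1 (a point): where the bulb centre of flask 1 lies when it stands in its seat of the rack
- flask_1: flask 1 as a whole; origin at its lowest point, z up the neck
- seat_2 (a point): where the bulb centre of flask 2 lies when it stands in its seat of the rack
- flask_2: flask 2 as a whole; origin at its lowest point, z up the neck
- seat_3 (a point): where the bulb centre of flask 3 lies when it stands in its seat of the rack
- flask_3: flask 3 as a whole; origin at its lowest point, z up the neck
There are look-alikes about, which are no part of the job. What is shaped like the ring_c but pink or purple is not meant.

How it is judged (in metres and radians):
On the way, in this order (a step that is already met when the one before it is completed fails the run):
1. the wedge alone holds the bar open (bar beyond 21 mm, the robot touching neither), all flasks still in their seats (value of joint bar above 0.021 m and contact force between wedge and bar above 0.5 N and contact force between each of the fingers, the arm and wedge below 0.05 N and contact force between each of the fingers, the arm and bar below 0.05 N and distance between flask_1_bulb and seat_1 below 0.012 m and distance between flask_2_bulb and seat_2 below 0.012 m and distance between flask_3_bulb and seat_3 below 0.012 m), for 0.3 s.
2. every flask sits centred and upright in a cork ring while the wedge still holds the bar open (value of joint bar above 0.021 m and contact force between wedge and bar above 0.5 N and ((horizontal distance between flask_1_bulb and ring_a below 0.006 m and z of flask_1_bulb in the frame of ring_a between 0.04 and 0.049 m) or (horizontal distance between flask_1_bulb and ring_b below 0.006 m and z of flask_1_bulb in the frame of ring_b between 0.04 and 0.049 m) or (horizontal distance between flask_1_bulb and ring_c below 0.006 m and z of flask_1_bulb in the frame of ring_c between 0.04 and 0.049 m)) and angle between each of flask_1_bulb, flask_2_bulb, flask_3_bulb's own z axis and vertical below 0.14 rad and ((horizontal distance between flask_2_bulb and ring_a below 0.006 m and z of flask_2_bulb in the frame of ring_a between 0.04 and 0.049 m) or (horizontal distance between flask_2_bulb and ring_b below 0.006 m and z of flask_2_bulb in the frame of ring_b between 0.04 and 0.049 m) or (horizontal distance between flask_2_bulb and ring_c below 0.006 m and z of flask_2_bulb in the frame of ring_c between 0.04 and 0.049 m)) and ((horizontal distance between flask_3_bulb and ring_a below 0.006 m and z of flask_3_bulb in the frame of ring_a between 0.04 and 0.049 m) or (horizontal distance between flask_3_bulb and ring_b below 0.006 m and z of flask_3_bulb in the frame of ring_b between 0.04 and 0.049 m) or (horizontal distance between flask_3_bulb and ring_c below 0.006 m and z of flask_3_bulb in the frame of ring_c between 0.04 and 0.049 m))), for 0.3 s.
At the end, for the whole second after the job is handed in: each flask sits at rest in its own cork ring, bulb centre within 6 mm of the ring's axis, 40 to 49 mm above its underside, tilted under 8 degrees; bar shut within 3 mm; wedge flat and at rest on the mat, middles within 35 mm, along the mat's length within 20 degrees (either way round) (value of joint bar below 0.003 m and horizontal distance between wedge and mat below 0.035 m and angle between wedge's own z axis and vertical below 0.1 rad and angle between the y axis of wedge and the y axis of mat, either way round below 0.35 rad and height (world z) of wedge below 0.008 m and linear speed of each of wedge, flask_1, flask_2, flask_3 below 0.02 m/s and ((horizontal distance between flask_1_bulb and ring_a below 0.006 m and z of flask_1_bulb in the frame of ring_a between 0.04 and 0.049 m) or (horizontal distance between flask_1_bulb and ring_b below 0.006 m and z of flask_1_bulb in the frame of ring_b between 0.04 and 0.049 m) or (horizontal distance between flask_1_bulb and ring_c below 0.006 m and z of flask_1_bulb in the frame of ring_c between 0.04 and 0.049 m)) and angle between each of flask_1_bulb, flask_2_bulb, flask_3_bulb's own z axis and vertical below 0.14 rad and ((horizontal distance between flask_2_bulb and ring_a below 0.006 m and z of flask_2_bulb in the frame of ring_a between 0.04 and 0.049 m) or (horizontal distance between flask_2_bulb and ring_b below 0.006 m and z of flask_2_bulb in the frame of ring_b between 0.04 and 0.049 m) or (horizontal distance between flask_2_bulb and ring_c below 0.006 m and z of flask_2_bulb in the frame of ring_c between 0.04 and 0.049 m)) and ((horizontal distance between flask_3_bulb and ring_a below 0.006 m and z of flask_3_bulb in the frame of ring_a between 0.04 and 0.049 m) or (horizontal distance between flask_3_bulb and ring_b below 0.006 m and z of flask_3_bulb in the frame of ring_b between 0.04 and 0.049 m) or (horizontal distance between flask_3_bulb and ring_c below 0.006 m and z of flask_3_bulb in the frame of ring_c between 0.04 and 0.049 m))); the robot touches nothing.
It fails at once if a bystander (timer, marker, film box) is pushed more than 30 mm (distance of any of timer, marker_pen, film_roll_box from where it was at the start of the episode above 0.03 m).
Of flask_1, flask_2, flask_3 only 2 to 3 are there at a start; the rules pass over those that are not, and their reading is None.
At some moment in a run one of wedge, ring_a, ring_b, ring_c may be knocked a few centimetres aside while the robot is not near it.
Once in a run the grip may slacken for a moment while it holds something.
It also fails if it takes over 210 s, if anything falls off the work surface, if the arm or the gripper's body presses on something with over 40 N, if the wrist force passes 120 N, or if a joint passes its speed limit or range.

## Working session

There is one attempt and no reset: what is moved stays moved. The work goes in short steps, Python scripts to look and compute and a tool call to move; the robot and the scene stay as the last step left them, time stands still between calls to the robot, and variables do not carry over. Pictures are saved under pics/ and viewed, on a budget of 14 in all, crops included, one or two more only if the job needs it, and the job is handed in when it is done.

Besides the shell and the picture viewer there is one more tool, called as name(argument=value, ...), one argument or row to a line, values as JSON. play_rows: Moves the arm, as the interface text tells. Its arguments: {"type":"object","properties":{"increments":{"type":"string"}},"required":["increments"]}

```bash
mkdir -p pics
cat > h.py <<'E'
import numpy as np, cv2
from scipy.spatial.transform import Rotation as R
from workcell import ctrl
def cam(n,save=None):
    d=ctrl.get_image(n)
    if save: cv2.imwrite('pics/'+save,d['img'][:,:,::-1])
    A=np.array(d['attitude'],float)
    d['R']=R.from_rotvec(A).as_matrix() if A.size==3 else A.reshape(3,3)
    h=d['img'].shape[0]; d['f']=h/2/np.tan(np.radians(d['vertical_fov'])/2)
    d['o']=np.array(d['origin'],float); return d
def ray(d,u,v):
    return d['R']@np.array([(u-d['cx'])/d['f'],(v-d['cy'])/d['f'],1.])
def onz(d,u,v,z):
    r=ray(d,u,v); return d['o']+r*(z-d['o'][2])/r[2]
def cloud(d):
    v,u=np.mgrid[:420,:560]; Z=d['range_z']
    P=np.stack([(u-d['cx'])/d['f']*Z,(v-d['cy'])/d['f']*Z,Z],-1)
    return P@d['R'].T+d['o']
E
python3 - <<'E'
from h import *
for n in('side','top'):
    d=cam(n,n+'0.png'); print(n,d['o'],d['attitude'],d['f'],d['cx'],d['cy'],(d['range_z']>0).mean())
o=ctrl.get_obs(); print(o, ctrl.tcp_to_grasp)
E
```

```text
side [  260.72810894 -1032.74998215  1374.78509619] [-2.47642062  0.37910733 -0.11495577] 419.8061737705284 275.05757131187323 206.33312756387198 0.9951275510204082
top [ 310.49468103 -114.99294755 1909.24461295] [-2.15623652  2.14700522 -0.11241325] 508.5861088253145 277.1918029120357 212.73476456309024 0.9960289115646258
{'t': 0.1, 'qpos': array([ 1.30699578e+00,  4.23775621e-01,  1.63058564e+00, -3.32097825e-05,
        1.08859573e+00, -1.89517602e-02]), 'qvel': array([ 0.00013285, -0.00315281, -0.00124155,  0.00025454,  0.0006472 ,
       -0.00022625]), 'joint_torque': array([-4.25764119e-04, -5.45615065e+01, -2.74322301e+01,  6.44792221e-02,
        1.87818386e-02, -5.88929993e-05]), 'ee_pos': array([151.33297693, 605.89736232, 221.98340994]), 'orientation': array([-3.83603519e-01, -3.11791971e+00,  2.12812555e-03]), 'ft_force': array([ 0.06287286, -0.1241279 , -0.15442519]), 'moment': array([-0.04839399,  0.02897214,  0.01384751]), 'width': 88.32874782737402} 18.700000000000003
```

View pics/side0.png

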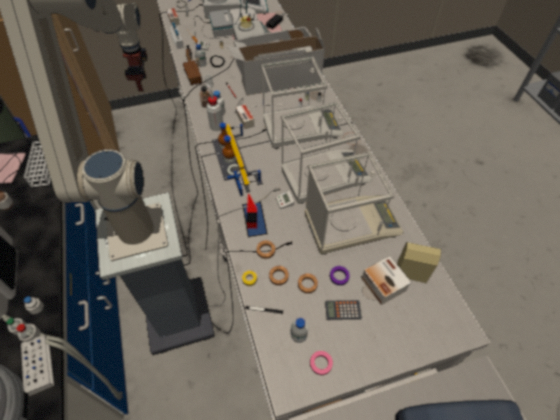

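View pics/top0.png

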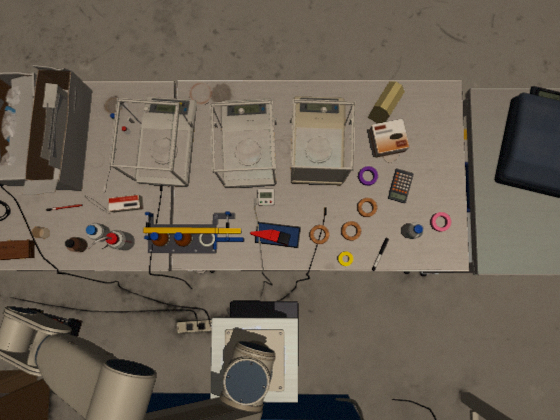

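Run:
```python
from h import *
a=cv2.imread('pics/top0.png')[190:280,135:395];b=cv2.imread('pics/side0.png')[115:217,200:290]
a=cv2.resize(a,None,fx=3,fy=3,interpolation=3)
b=cv2.resize(b,None,fx=3.2,fy=3.2,interpolation=3)
c=np.zeros((a.shape[0]+b.shape[0],780,3),'u1');c[:a.shape[0]]=a;c[a.shape[0]:,:b.shape[1]]=b
cv2.imwrite('pics/c0.png',c);print(c.shape)
d=cam('top')
hsv=cv2.cvtColor(d['img'],cv2.COLOR_RGB2HSV);P=cloud(d)
def comps(nm,lo,hi,amin=15):
    m=cv2.inRange(hsv,lo,hi)
    if lo[0]<0: pass
    n,l,s,c=cv2.connectedComponentsWithStats(m)
    for i in range(1,n):
        if s[i,4]>=amin and 130<c[i][0]<400 and 150<c[i][1]<285:
            q=P[l==i]; print(nm,s[i],c[i].round(1),np.median(q,0).round(),q[:,2].max().round())
comps('red',(0,150,120),(6,255,255)); comps('red2',(174,150,120),(180,255,255))
comps('yel',(20,150,120),(32,255,255)); comps('cork',(8,90,100),(18,220,255)); comps('blue',(100,100,60),(125,255,255))
for u,v in[(319,234),(351,231),(367,207),(178,240)]: print(hsv[v-12:v+13:4,u].tolist())
```

```text
(596, 780, 3)
red [250 230  30  11 197] [266.9 234.3] [458. -51.  40.] 1909.0
yel [143 227  98   7 492] [191.4 229.9] [468. 225.  81.] 1909.0
yel [338 251  15  15 142] [345.2 258.2] [ 372. -335.   18.] 29.0
cork [358 198  20  18 173] [367.3 206.6] [ 564. -420.   22.] 1909.0
cork [342 221  20  20 186] [351.3 230.3] [ 474. -359.   22.] 1909.0
cork [310 225  20  19 184] [319.3 233.9] [ 460. -240.   23.] 1909.0
blue [259 223  40  23 308] [283.1 231.6] [ 479. -124.    2.] 1909.0
blue [150 233   8   7  48] [153.6 235.9] [442. 348. 131.] 143.0
blue [174 233   8   7  49] [177.7 236. ] [442. 264. 130.] 140.0
blue [213 234  30  16 121] [225.8 239.7] [437. 105.  47.] 1909.0
blue [260 238  18   6  37] [266.5 240.8] [435. -42.   0.] 10.0
[[14, 49, 146], [14, 176, 146], [17, 54, 147], [16, 55, 125], [19, 55, 74], [14, 170, 132], [15, 47, 151]]
[[16, 52, 153], [13, 172, 141], [16, 51, 154], [16, 47, 156], [15, 52, 152], [14, 181, 137], [17, 46, 156]]
[[14, 53, 148], [14, 180, 143], [15, 51, 155], [17, 51, 151], [16, 49, 151], [14, 183, 120], [15, 53, 155]]
[[22, 255, 173], [132, 46, 100], [109, 208, 125], [145, 77, 56], [11, 230, 62], [8, 17, 60], [171, 30, 59]]
```

View pics/c0.png

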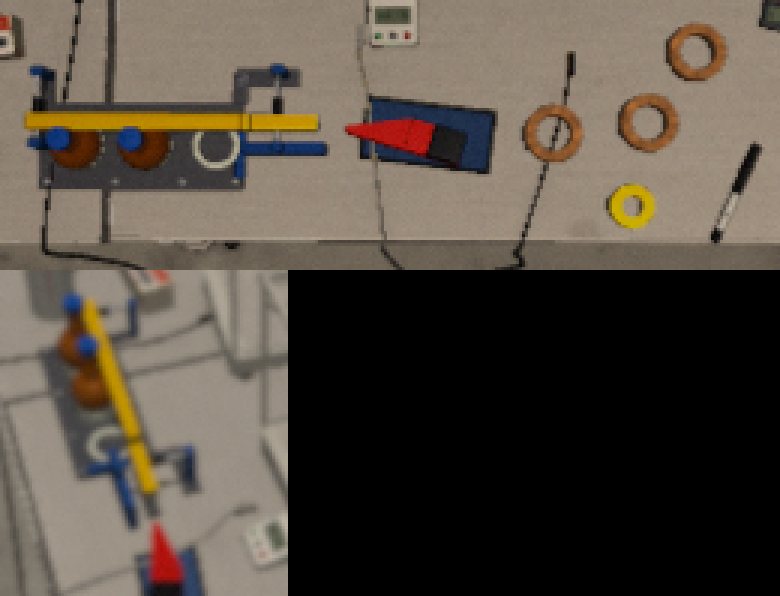

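```bash
cat > m.py <<'E'
from h import *
# all masks on a 4x upsampled picture
S=4
def up(d):
    return cv2.cvtColor(cv2.resize(d['img'],None,fx=S,fy=S,interpolation=cv2.INTER_CUBIC),cv2.COLOR_RGB2HSV)
def px(p): return (np.asarray(p,float)+.5)/S-.5
def blobs(d,h,lo,hi,box,z,amin=100):
    u0,u1,v0,v1=box
    m=cv2.inRange(h,np.array(lo),np.array(hi)); k=np.zeros_like(m); k[v0*S:v1*S,u0*S:u1*S]=255; m&=k
    n,l,s,c=cv2.connectedComponentsWithStats(m); out=[]
    for i in range(1,n):
        if s[i,4]<amin: continue
        cn=max(cv2.findContours((l==i).astype('u1'),cv2.RETR_EXTERNAL,cv2.CHAIN_APPROX_NONE)[0],key=len)[:,0]
        W=np.array([onz(d,*px(p),z)[:2] for p in cn],np.float32)
        out.append((onz(d,*px(c[i]),z)[:2],W,s[i,4]))
    return sorted(out,key=lambda o:-o[2])
E
python3 - <<'E'
from m import *
d=cam('top');h=up(d)
r=lambda W:[np.round(x,1) for x in cv2.minAreaRect(W)]
for o in blobs(d,h,(20,150,90),(32,255,255),(130,250,220,240),82,400): print('bar',o[0].round(1),r(o[1]),cv2.boxPoints(cv2.minAreaRect(o[1])).round(1).tolist())
for o in blobs(d,h,(100,130,60),(125,255,255),(145,190,228,245),131,400): print('cap',o[0].round(1),r(o[1]))
for o in blobs(d,h,(100,130,50),(125,255,255),(210,250,228,252),50,300): print('wall',o[0].round(1),r(o[1]),cv2.boxPoints(cv2.minAreaRect(o[1])).round(1).tolist())
for o in blobs(d,h,(0,0,140),(179,70,255),(195,216,229,250),12,300): print('collar',o[0].round(1),r(o[1]))
for o in blobs(d,h,(0,150,90),(6,255,255),(240,300,220,250),40,400):
  print('red',o[0].round(1),cv2.approxPolyDP(o[1],6,True)[:,0].round(1).tolist())
for o in blobs(d,h,(0,0,0),(179,255,45),(270,295,225,250),60,300): print('blk',o[0].round(1),r(o[1]),cv2.boxPoints(cv2.minAreaRect(o[1])).round(1).tolist())
for o in blobs(d,h,(8,100,90),(20,255,255),(300,385,190,255),22,800): print('cork',o[0].round(1),r(o[1]))
for o in blobs(d,h,(100,80,30),(125,255,255),(250,305,215,255),0,400): print('mat',o[0].round(1),r(o[1]))
s=cam('side');hs=up(s)
for o in blobs(s,hs,(100,130,60),(125,255,255),(218,250,115,180),131,100): print('Scap',o[0].round(1),r(o[1]))
for o in blobs(s,hs,(20,150,90),(32,255,255),(215,260,110,200),82,400): print('Sbar',o[0].round(1),r(o[1]))
for o in blobs(s,hs,(8,100,70),(20,255,255),(245,330,230,300),22,400): print('Scork',o[0].round(1),r(o[1]))
E
```

```text
bar [468.  224.5] [array([468., 224.]), array([354.5,  23.7]), np.float64(90.0)] [[456.1000061035156, 46.70000076293945], [479.79998779296875, 46.70000076293945], [479.8999938964844, 401.29998779296875], [456.20001220703125, 401.29998779296875]]
cap [442.5 348.4] [array([442.4, 348.6]), array([24.9, 28.2]), np.float64(1.9)]
cap [442.6 263.3] [array([442.4, 263.8]), array([25.5, 28.3]), np.float64(0.2)]
wall [434.7 103.9] [array([423.3,  97.5]), array([107. ,  55.6]), np.float64(82.2)] [[388.5, 48.20000076293945], [443.6000061035156, 40.70000076293945], [458.1000061035156, 146.6999969482422], [403.0, 154.3000030517578]]
collar [434.8 179. ] [array([438. , 179.6]), array([43.1, 55.6]), np.float64(0.2)]
red [456.2 -46.1] [[465.79998779296875, -92.5], [473.1000061035156, -51.0], [467.29998779296875, 12.600000381469727], [459.8999938964844, 16.200000762939453], [431.70001220703125, -79.80000305175781]]
blk [ 436.8 -107. ] [array([ 439.7, -105.6]), array([91.2, 52. ]), np.float64(82.4)] [[407.8999938964844, -147.39999389648438], [459.5, -154.3000030517578], [471.5, -63.79999923706055], [41
[... 339 characters left out ...]
,  73.1]), np.float64(82.9)]
mat [432.5 -51.1] [array([428.4, -59.4]), array([88.5, 15.7]), np.float64(75.0)]
Scap [416.7  44.6] [array([417.3,  50.3]), array([39.9, 41.9]), np.float64(58.8)]
Scap [437.8 342.1] [array([437.5, 341.8]), array([32.1, 20.5]), np.float64(76.9)]
Scap [438.3 256.5] [array([438.3, 256.3]), array([30.7, 17.9]), np.float64(76.5)]
Sbar [464.1 195.2] [array([463.2, 211.2]), array([368.1,  28.1]), np.float64(89.6)]
Scork [ 558.3 -423.7] [array([ 558.9, -423.1]), array([74. , 67.3]), np.float64(70.9)]
Scork [ 470.2 -363.4] [array([ 470.7, -363.2]), array([73.7, 67.2]), np.float64(73.2)]
Scork [ 456.4 -246.1] [array([ 456.5, -245.4]), array([74.8, 69.1]), np.float64(56.2)]
```

```bash
cat >> h.py <<'E'
def st():
    o=ctrl.get_obs(); M=R.from_rotvec(o['orientation']).as_matrix()
    j=np.degrees(np.arctan2(M[1,1],M[0,1])); print('t',round(o['t'],2),'tcp',o['ee_pos'].round(1),'jaw',round(j,2),'tilt',round(np.degrees(np.arccos(-M[2,2])),2),'F',o['ft_force'].round(1),'w',round(o['width'],1)); return o
E
python3 -c "
from h import *;st()"
```

```text
t 0.25 tcp [151.3 606.1 222.3] jaw 75.98 tilt 0.04 F [-0.4  0.4 -0.6] w 87.7
```

play_rows(
  increments="1 0.0146 -0.0357 0.002 -4.6;1 0.0146 -0.0357 0.002 -4.6;1 0.0146 -0.0357 0.002 -4.6;1 0.0146 -0.0357 0.002 -4.6;1 0.0146 -0.0357 0.002 -4.6;1 0.0146 -0.0357 0.002 -4.6;1 0.0146 -0.0357 0.002 -4.6;1 0.0146 -0.0357 0.002 -4.6;1 0.0146 -0.0357 0.002 -4.6;1 0.0146 -0.0357 0.002 -4.6;1 0.0146 -0.0357 0.002 -4.6;1 0.0146 -0.0357 0 -4.6;1 0.0146 -0.0357 0 -4.6;1 0.0146 -0.0357 0 -4.6;1 0.0146 -0.0357 0 -4.6;1 0.0146 -0.0357 0 -4.6;1 0.0146 -0.0357 0 -4.6;1 0.0146 -0.0357 0 -4.6;1 0.0146 -0.0357 0 -4.6;1 0.0146 -0.0357 0 -4.6",
)

```text
t: 2.25
ee_pos: [443.8, -109.4, 244.8]
orientation: [2.513, 1.885, 0.0]
ft_force: [0.1, 0.7, 0.1]
width: 87.8
```

```bash
python3 -c "
from h import *;st()"
```

```text
t 2.25 tcp [ 443.8 -109.4  244.8] jaw -16.24 tilt 0.02 F [0.1 0.7 0.1] w 87.8
```

play_rows(
  increments="1 0 0.001 -0.036 0;1 0 0.001 -0.036 0;1 0 0 -0.036 0;1 0 0 -0.036 0;1 0 0 -0.036 0;1 0 0 -0.02 0;1 0 0 -0.018 0;1 0 0 -0.01 0;1 0 0 0 0;0 0 0 0 0;0 0 0 0 0;0 0 0 0 0;0 0 0 0 0;0 0 0 0 0;0 0 0 0 0;0 0 0 0 0;0 0 0 0 0",
)

```text
t: 3.95
ee_pos: [443.3, -105.6, 16.8]
orientation: [-2.509, -1.89, 0.0]
ft_force: [-1.2, 0.9, 3.2]
width: 39.9
```

Run:
```python
from h import *
st()
d=cam('side'); a=cv2.resize(d['img'][140:250,205:315],None,fx=5,fy=5,interpolation=2)
cv2.imwrite('pics/s1.png',a[:,:,::-1])
```

```text
t 3.95 tcp [ 443.3 -105.6   16.8] jaw -16.03 tilt 0.01 F [-1.2  0.9  3.2] w 39.9
```

View pics/s1.png

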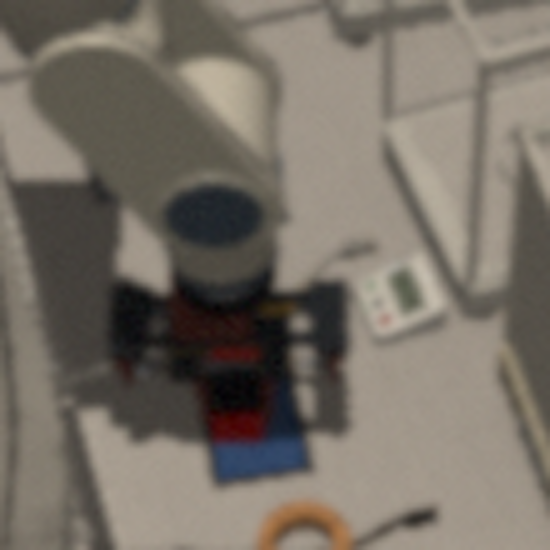

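play_rows(
  increments="0 0.004 -0.001 0 2.7;0 0.004 -0.001 0 2.7;0 0.004 -0.001 0 2.7;0 0.004 -0.001 0 2.7;0 0.004 0 0 2.7;0 0.004 0 0 2.53;0 0 0 0 0;0 0 0 0 0",
)

```text
t: 4.8
ee_pos: [465.3, -109.1, 16.8]
orientation: [-2.218, -2.219, 0.003]
ft_force: [-6.8, 0.6, 12.2]
width: 39.9
```

Run:
```python
from m import *
st()
d=cam('top'); h=up(d); a=cv2.resize(d['img'][205:265,190:310],None,fx=6.5,fy=6.5,interpolation=2)
cv2.imwrite('pics/t1.png',a[:,:,::-1])
for o in blobs(d,h,(0,150,90),(6,255,255),(230,300,220,250),40,200):
  print('red',o[0].round(1),cv2.approxPolyDP(o[1],4,True)[:,0].round(1).tolist())
```

```text
t 4.8 tcp [ 465.3 -109.1   16.8] jaw 0.03 tilt 0.23 F [-6.8  0.6 12.2] w 39.9
```

View pics/t1.png

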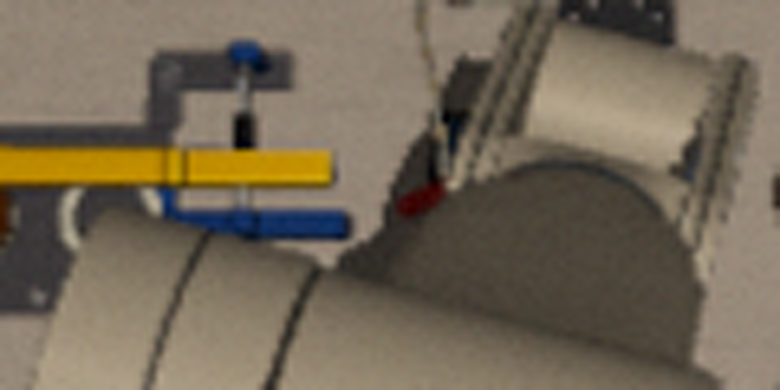

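Run:
```python
from m import *
d=cam('top'); h=up(d)
for o in blobs(d,h,(0,130,40),(8,255,255),(240,275,220,250),40,100)+blobs(d,h,(172,130,40),(180,255,255),(240,275,220,250),40,100):
  W=o[1]; print('red',W.min(0),W.max(0)); 
  for y0 in range(-30,40,6):
    q=W[(W[:,1]>=y0)&(W[:,1]<y0+6)]
    if len(q): print(y0,q[:,0].min().round(1),q[:,0].max().round(1))
m=cv2.inRange(h,np.array((100,130,40)),np.array((125,255,255)))
for y0 in (48,60,75,90,105):
  # column at world y0, list x extent of blue at z=50
  xs=[x for x in np.arange(425,460,.5) for p in [d['R'].T@(np.array([x,y0,50])-d['o'])] if m[int((p[1]/p[2]*d['f']+d['cy']+.5)*S),int((p[0]/p[2]*d['f']+d['cx']+.5)*S)]]
  print('wall',y0,min(xs),max(xs))
for o in blobs(d,h,(100,130,40),(125,255,255),(215,250,230,245),50,200): print(o[0],o[1].min(0),o[1].max(0))
for o in blobs(d,h,(20,150,90),(32,255,255),(130,250,220,240),82,400): print('bar',o[1].min(0),o[1].max(0))
```

```text
red [443.27383  -13.311867] [463.67004   13.353141]
-18 454.4 460.9
-12 448.0 463.7
-6 445.2 462.7
0 443.3 459.0
6 443.3 456.2
12 445.1 452.5
wall 48 431.0 444.5
wall 60 431.0 444.5
wall 75 431.0 444.5
wall 90 431.0 444.5
wall 105 433.0 444.0
[439.11320567  88.33977935] [430.29385  41.80438] [457.6439 145.0857]
bar [456.14127  46.74058] [479.7571  401.16174]
```

play_rows(
  increments="0 0 0 0.0006 0;0 0 0.004 0.0004 0;0 0 0.008 0 0;0 0 0.01 0 0;0 0 0.008 0 0;0 0 0 0 0",
)

```text
t: 5.5
ee_pos: [467.2, -78.4, 17.5]
orientation: [-2.219, -2.223, 0.0]
ft_force: [-0.3, 0.1, -2.6]
width: 40.1
```

```bash
python3 -c "
from h import *;st()"
```

```text
t 5.5 tcp [467.2 -78.4  17.5] jaw 0.1 tilt 0.03 F [-0.3  0.1 -2.6] w 40.1
```

play_rows(
  increments="0 0 0.005 0 0;0 0 0.005 0 0;0 0 0.005 0 0;0 0 0.005 0 0;0 0 0 0 0",
)

```text
t: 6.0
ee_pos: [467.4, -59.1, 17.7]
orientation: [-2.221, -2.222, 0.0]
ft_force: [1.2, -0.9, -2.5]
width: 39.8
```

play_rows(
  increments="0 0 0.005 0 0;0 0 0.005 0 0;0 0 0.005 0 0;0 0 0.005 0 0;0 0 0 0 0",
)

```text
t: 6.5
ee_pos: [466.9, -39.4, 17.5]
orientation: [-2.22, -2.222, 0.001]
ft_force: [-2.2, -0.8, -3.9]
width: 40.0
```

Run:
```python
from m import *
st()
d=cam('top'); h=up(d)
for o in blobs(d,h,(20,150,90),(32,255,255),(130,250,215,240),82,400): print('bar',o[1].min(0),o[1].max(0))
a=cv2.resize(d['img'][205:265,190:310],None,fx=6.5,fy=6.5,interpolation=2)
cv2.imwrite('pics/t2.png',a[:,:,::-1])
```

```text
t 6.5 tcp [466.9 -39.4  17.5] jaw 0.04 tilt 0.05 F [-2.2 -0.8 -3.9] w 40.0
bar [460.66995  65.01995] [484.84586 401.26297]
```

View pics/t2.png

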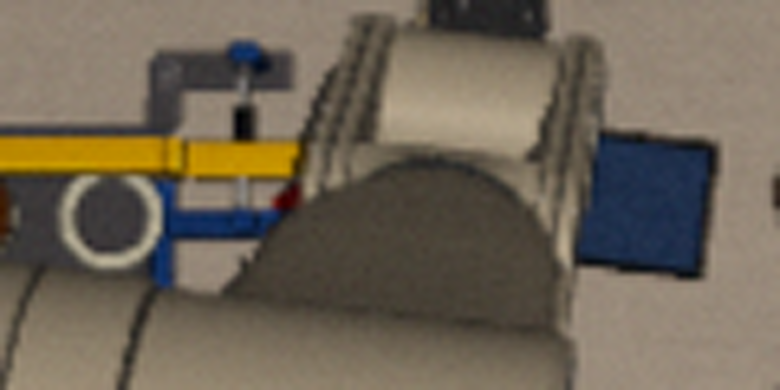

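play_rows(
  increments="0 0 0.005 0 0;0 0 0.005 0 0;0 0 0.005 0 0;0 0 0.005 0 0;0 0 0.005 0 0;0 0 0.005 0 0;0 0 0 0 0",
)

```text
t: 7.25
ee_pos: [466.7, -9.8, 17.5]
orientation: [-2.221, -2.221, 0.002]
ft_force: [-2.2, -3.6, -4.4]
width: 39.8
```

play_rows(
  increments="0 0 0.005 0 0;0 0 0.005 0 0;0 0 0.005 0 0;0 0 0.005 0 0;0 0 0.002 0 0;0 0 0 0 0",
)

```text
t: 7.85
ee_pos: [466.4, 12.1, 17.4]
orientation: [-2.221, -2.22, 0.003]
ft_force: [-1.9, -4.6, -2.0]
width: 39.6
```

play_rows(
  increments="0 0 0.003 0 0;0 0 0.002 0 0;0 0 0.002 0 0;0 0 0 0 0",
)

```text
t: 8.25
ee_pos: [466.3, 19.1, 17.4]
orientation: [-2.221, -2.22, 0.003]
ft_force: [-1.2, -3.5, -2.2]
width: 40.1
```

play_rows(
  increments="0 0 0.002 0 0;0 0 0.002 0 0;0 0 0 0 0",
)

```text
t: 8.55
ee_pos: [466.4, 22.0, 17.6]
orientation: [-2.22, -2.222, 0.004]
ft_force: [-3.0, -14.6, -1.1]
width: 40.1
```

play_rows(
  increments="0 0 -0.001 -0.0004 0;1 0 0 0 0;1 0 0 0 0;1 0 0 0 0;1 0 0 0 0;1 0 0 0.02 0;1 0 0 0.04 0;1 0 0 0.05 0;1 0 0 0.05 0;1 -0.02 -0.04 0.05 0;1 -0.02 -0.04 0.02 0;1 -0.02 -0.04 0 0;1 0 0 0 0;1 0 0 0 0",
)

```text
t: 9.95
ee_pos: [412.4, -88.0, 234.9]
orientation: [2.224, 2.218, 0.001]
ft_force: [-0.3, 0.1, -0.5]
width: 88.2
```

Run:
```python
from m import *
st()
d=cam('top'); h=up(d)
for o in blobs(d,h,(20,150,90),(32,255,255),(130,250,215,240),82,400): print('bar',o[1].min(0),o[1].max(0))
for o in blobs(d,h,(100,130,60),(125,255,255),(145,190,228,245),131,400): print('cap',o[0].round(1))
for o in blobs(d,h,(8,100,70),(20,255,255),(300,385,190,265),22,800): print('cork',o[0].round(1))
a=cv2.resize(d['img'][205:265,140:260],None,fx=6.5,fy=6.5,interpolation=2)
cv2.imwrite('pics/t3.png',a[:,:,::-1])
```

```text
t 9.95 tcp [412.4 -88.  234.9] jaw -0.15 tilt 0.06 F [-0.3  0.1 -0.5] w 88.2
bar [482.32922   47.118553] [505.92398 401.43414]
cap [443.3 348.4]
cap [443.3 263.3]
cork [ 459.8 -240.1]
cork [ 473.8 -358.2]
cork [ 562.4 -419.1]
```

View pics/t3.png

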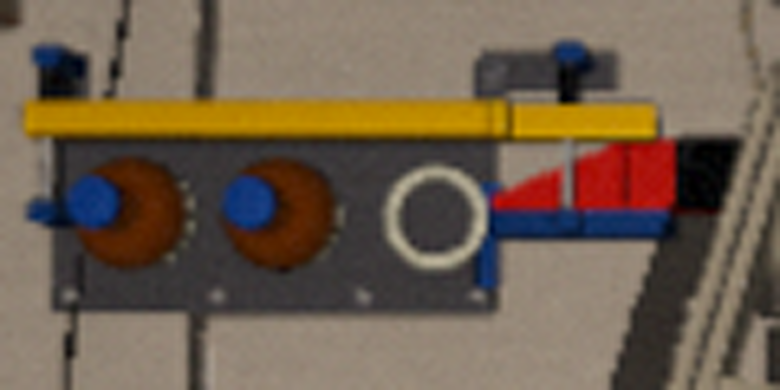

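play_rows(
  increments="0.7 0.0028 0.032 0 8.2;0.7 0.0028 0.032 0 8.2;0.7 0.0028 0.032 0 8.2;0.7 0.0028 0.032 0 8.2;0.7 0.0028 0.032 0 8.2;0.7 0.0028 0.032 0 8.2;0.7 0.0028 0.032 0 8.2;0.7 0.0028 0.032 0 8.2;0.7 0.0028 0.032 0 8.2;0.7 0.0028 0.032 0 8.2;0.7 0.0028 0.032 0 8.1;0.7 0 0 0 0;0.7 0 0 0 0",
)

```text
t: 11.3
ee_pos: [442.4, 266.0, 233.7]
orientation: [0.006, -3.14, 0.001]
ft_force: [0.4, -0.6, 0.6]
width: 61.4
```

```bash
python3 -c "
from m import *
st()
d=cam('side'); h=up(d)
cv2.imwrite('pics/s2.png',cv2.resize(d['img'][60:210,180:330],None,fx=4,fy=4,interpolation=2)[:,:,::-1])"
```

```text
t 11.3 tcp [442.4 266.  233.7] jaw 90.21 tilt 0.09 F [ 0.4 -0.6  0.6] w 61.4
```

View pics/s2.png

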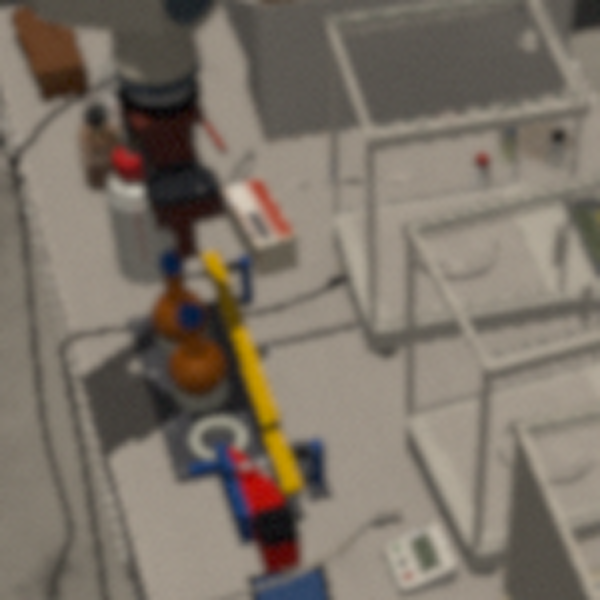

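play_rows(
  increments="0.7 0.0005 -0.002 -0.03 0;0.7 0 0 -0.04 0;0.7 0 0 -0.04 0;0.7 0 0 -0.025 0;0.7 0 0 -0.015 0;0.7 0 0 0 0;0 0 0 0 0;0 0 0 0 0;0 0 0 0 0;0 0 0 0 0;0 0 0 0 0;0 0 0 0 0",
)

```text
t: 12.55
ee_pos: [444.3, 262.9, 85.1]
orientation: [-0.003, 3.141, 0.001]
ft_force: [0.4, 0.7, 3.1]
width: 28.1
```

play_rows(
  increments="0 0 0 0.005 0;0 0 0 0.01 0;0 0 0 0.02 0;0 0 0 0.03 0;0 0 0 0.03 0;0 0 0 0.03 0;0 0 0 0 0",
)

```text
t: 13.25
ee_pos: [445.9, 263.7, 213.8]
orientation: [-0.003, 3.135, 0.006]
ft_force: [1.4, 0.1, -2.3]
width: 28.2
```

```bash
python3 -c "
from m import *
st()
d=cam('top'); h=up(d)
for o in blobs(d,h,(20,150,90),(32,255,255),(130,250,215,240),82,400): print('bar',o[1].min(0),o[1].max(0))
for o in blobs(d,h,(100,130,60),(125,255,255),(145,190,228,245),131,400): print('cap',o[0].round(1))
for o in blobs(d,h,(8,100,70),(20,255,255),(290,395,190,265),22,800): print('cork',o[0].round(1))
"
```

```text
t 13.25 tcp [445.9 263.7 213.8] jaw 90.1 tilt 0.43 F [ 1.4  0.1 -2.3] w 28.2
bar [482.32922  47.09331] [505.92398 219.4154 ]
cork [ 459.6 -240.2]
cork [ 473.9 -358.3]
cork [ 562.5 -419.2]
```

```bash
python3 -c "
from m import *
st()
d=cam('side')
a=cv2.resize(d['img'][70:190,195:275],None,fx=5,fy=5,interpolation=2)
d=cam('top');b=cv2.resize(d['img'][200:260,145:215],None,fx=5,fy=5,interpolation=2)
c=np.zeros((600,800,3),'u1');c[:600,:400]=a;c[:300,400:750]=b
cv2.imwrite('pics/s3.png',c[:,:,::-1])"
```

```text
t 13.3 tcp [444.8 263.1 211.7] jaw 90.11 tilt 0.25 F [-0.6  1.1 -2.2] w 28.2
```

View pics/s3.png

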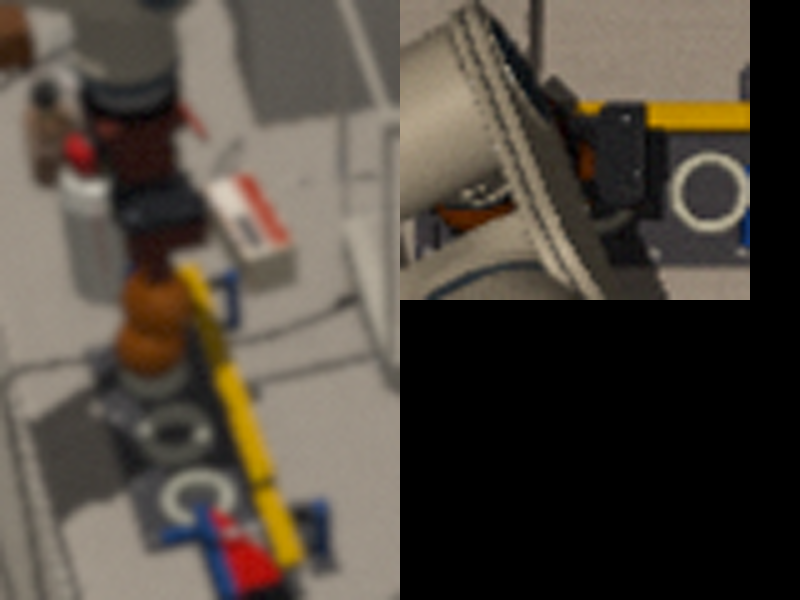

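```bash
python3 -c "
from m import *
d=cam('side')
p=d['R'].T@(np.array([444.8,263,172])-d['o']);print(p[:2]/p[2]*d['f']+[d['cx'],d['cy']], p[2], d['range_z'][128:137:2,222:231:2].round())
h=up(d)
for o in blobs(d,h,(5,150,60),(18,255,255),(215,250,120,150),172,300): print(o[0],o[1].min(0),o[1].max(0))
for z in(172,160): print(onz(d,226,132,z))
"
```

```text
[226.90263802 129.7384572 ] 1737.6149227095934 [[1712. 1710. 1702. 1709. 1718.]
 [1708. 1710. 1709. 1715. 1713.]
 [1718. 1703. 1711. 1718. 1706.]
 [1720. 1712. 1713. 1722. 1721.]
 [1724. 1715. 1719. 1725. 1722.]]
[432.41762615 238.48083945] [397.51044 182.97763] [467.0242  303.37836]
[438.14279763 251.01581675 172.        ]
[439.91283641 263.82374864 160.        ]
```

play_rows(
  increments="0 0.0011 -0.036 0 0;0 0.0011 -0.036 0 0;0 0.0011 -0.036 0 0;0 0.0011 -0.036 0 0;0 0.0011 -0.036 0 0;0 0.0011 -0.036 0 0;0 0.0011 -0.036 0 0;0 0.0011 -0.036 0 0;0 0.0011 -0.036 0 0;0 0.0011 -0.036 0 0;0 0.0011 -0.036 0 0;0 0.0011 -0.036 0 0;0 0.0011 -0.036 0 0;0 0.0011 -0.036 0 0;0 0 0 0 0;0 0 0 0 0",
)

```text
t: 15.05
ee_pos: [458.2, -241.4, 207.9]
orientation: [-0.0, -3.139, -0.003]
ft_force: [-0.2, -0.2, -1.7]
width: 28.4
```

```bash
python3 -c "
from m import *
st()
d=cam('side'); h=up(d)
cv2.imwrite('pics/s4.png',cv2.resize(d['img'][170:320,200:360],None,fx=4,fy=4,interpolation=2)[:,:,::-1])
for o in blobs(d,h,(5,110,60),(20,255,255),(215,345,200,300),22,300): print(o[0],o[1].min(0),o[1].max(0))
d=cam('top'); h=up(d)
for o in blobs(d,h,(8,100,70),(20,255,255),(290,395,190,265),22,800): print('cork',o[0].round(1),o[1].min(0),o[1].max(0))
"
```

```text
t 15.05 tcp [ 458.2 -241.4  207.9] jaw 90.0 tilt 0.19 F [-0.2 -0.2 -1.7] w 28.4
[ 455.9205215  -247.00302323] [ 421.2545 -285.7404] [ 490.47876 -208.20804]
[ 558.3094186 -423.8080636] [ 524.12335 -459.41983] [ 592.47235 -387.95602]
[ 470.17298705 -363.51166336] [ 436.44565 -399.02304] [ 504.02182 -327.34003]
[ 472.73435686 -153.62050019] [ 443.8885  -187.06036] [ 512.5828 -107.4403]
cork [ 562.4 -419.1] [ 526.47205 -455.76526] [ 598.06885 -384.03027]
cork [ 465.2 -378.3] [ 437.71564 -394.96576] [ 501.11414 -349.1351 ]
```

View pics/s4.png

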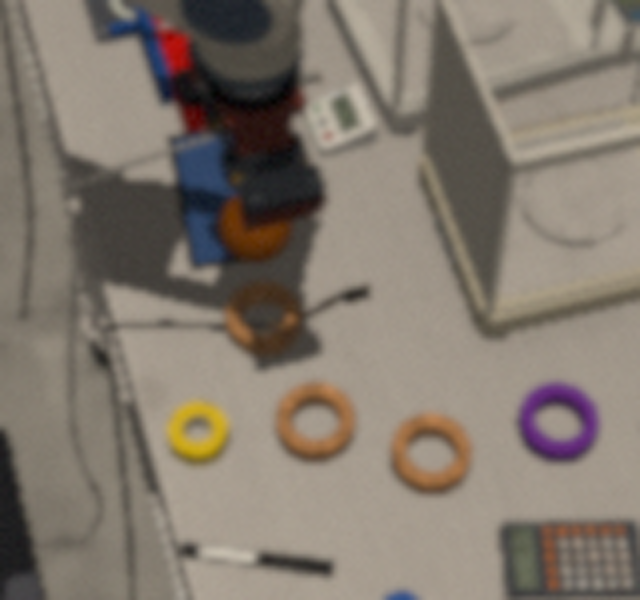

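play_rows(
  increments="0 0.001 0.001 -0.03 0;0 0 0 -0.03 0;0 0 0 -0.03 0;0 0 0 -0.015 0;0 0 0 -0.008 0;0 0 0 -0.003 0;0 0 0 0 0;0 0 0 0 0",
)

```text
t: 15.95
ee_pos: [460.9, -240.5, 94.4]
orientation: [-0.003, 3.14, -0.001]
ft_force: [-0.5, 0.3, -2.5]
width: 28.2
```

play_rows(
  increments="0 0 0 -0.002 0;0 0 0 -0.002 0;0 0 0 0 0",
)

```text
t: 16.25
ee_pos: [460.2, -240.5, 89.6]
orientation: [-0.003, 3.142, -0.0]
ft_force: [-0.7, 1.0, -1.7]
width: 28.1
```

play_rows(
  increments="0 0 0 -0.0015 0;0 0 0 -0.0015 0;0 0 0 0 0",
)

```text
t: 16.55
ee_pos: [460.1, -240.4, 86.3]
orientation: [0.003, -3.141, -0.0]
ft_force: [0.6, 0.9, -1.2]
width: 28.3
```

play_rows(
  increments="0 0 0 -0.001 0;0 0 0 -0.001 0;0 0 0 0 0",
)

```text
t: 16.85
ee_pos: [461.0, -240.8, 85.0]
orientation: [-0.003, 3.14, -0.001]
ft_force: [0.8, 0.6, 3.3]
width: 28.2
```

play_rows(
  increments="0.6 0 0 0.001 0;0.6 0 0 0 0;0.6 0 0 0 0;0.6 0 0 0 0;0.6 0 0 0.02 0;0.6 0 0 0.04 0;0.6 0 0 0.05 0;0.6 0 0 0.04 0;0.6 0 0.04 0 0;0.6 0 0.05 0 0;0.6 0 0.05 0 0;0.6 0 0.05 0 0;0.6 0 0.05 0 0;0.6 0 0.05 0 0;0.6 0 0 0 0",
)

```text
t: 18.35
ee_pos: [459.8, 54.4, 235.6]
orientation: [-0.013, 3.141, 0.002]
ft_force: [0.1, -0.7, 0.0]
width: 52.3
```

```bash
cat > chk.py <<'E'
from m import *
st()
d=cam('top'); h=up(d)
for o in blobs(d,h,(20,150,90),(32,255,255),(130,250,215,240),82,400): print('bar',o[1].min(0),o[1].max(0))
for o in blobs(d,h,(100,130,60),(125,255,255),(140,195,222,250),131,300)+blobs(d,h,(100,130,60),(125,255,255),(300,385,195,265),131,200): print('cap@131',o[0].round(1))
for o in blobs(d,h,(8,100,50),(20,255,255),(290,395,190,265),22,500): print('cork',o[0].round(1),o[1].min(0).round(1),o[1].max(0).round(1))
for o in blobs(d,h,(0,130,40),(8,255,255),(205,300,215,255),40,300): print('red',o[0].round(1),o[1].min(0).round(1),o[1].max(0).round(1))
E
python3 chk.py
```

```text
t 18.35 tcp [459.8  54.4 235.6] jaw 90.46 tilt 0.07 F [ 0.1 -0.7  0. ] w 52.3
bar [483.13467 201.26529] [505.3545  401.40033]
cap@131 [443.3 348.5]
cap@131 [ 461.6 -241.8]
cork [ 562. -418.] [ 526.5 -455. ] [ 599.  -381.3]
cork [ 473.9 -357.6] [ 437.7 -394.1] [ 510.4 -320.7]
cork [ 456.  -239.4] [ 424.3 -276.2] [ 495.  -203.8]
```

```bash
python3 -c "
from h import *
d=cam('top');P=cloud(d).reshape(-1,3)
q=P[(P[:,0]>380)&(P[:,0]<500)&(P[:,1]>405)&(P[:,1]<560)&(P[:,2]>60)&(P[:,2]<400)]
for z in(60,100,140,160,200):
  r=q[q[:,2]>z]; print(z,len(r),r[:,1].min() if len(r) else 0)
"
```

```text
60 493 451.46143362867645
100 358 451.6372907356472
140 175 463.83301307399313
160 137 467.23304481898106
200 42 482.09528282028737
```

play_rows(
  increments="0.7 -0.002 0.042 0 0;0.7 -0.002 0.042 0 0;0.7 -0.002 0.042 0 0;0.7 -0.002 0.042 0 0;0.7 -0.002 0.042 0 0;0.7 -0.003 0.042 0 0;0.7 -0.003 0.042 0 0;0.7 0 0 0 -0.4;0.7 0 0 0 0",
)

```text
t: 19.35
ee_pos: [444.8, 342.4, 235.0]
orientation: [-0.009, -3.141, 0.002]
ft_force: [0.7, -0.2, -0.4]
width: 61.3
```

play_rows(
  increments="0.7 0 0 0 0;0.7 0 0 0 0",
)

```text
t: 19.55
ee_pos: [444.7, 341.7, 235.5]
orientation: [-0.012, -3.141, 0.001]
ft_force: [-0.1, -0.3, -0.3]
width: 61.3
```

play_rows(
  increments="0.7 -0.001 0.006 -0.03 0;0.7 0 0 -0.04 0;0.7 0 0 -0.04 0;0.7 0 0 -0.028 0;0.7 0 0 -0.015 0;0.7 0 0 0 0;0.7 0 0 0 0",
)

```text
t: 20.25
ee_pos: [444.0, 349.5, 83.4]
orientation: [0.009, 3.141, 0.001]
ft_force: [-0.3, -0.1, 0.1]
width: 61.4
```

play_rows(
  increments="0.7 -0.0005 -0.001 -0.0015 0;0 0 0 0 0;0 0 0 0 0;0 0 0 0 0;0 0 0 0 0;0 0 0 0 0;0 0 0 0 0",
)

```text
t: 20.95
ee_pos: [442.9, 348.8, 81.2]
orientation: [0.008, 3.141, 0.001]
ft_force: [-0.4, 0.7, 0.5]
width: 28.5
```

play_rows(
  increments="0 0 0 0.005 0;0 0 0 0.01 0;0 0 0 0.02 0;0 0 0 0.03 0;0 0 0 0.03 0;0 0 0 0.03 0;0 0 0 0.005 0;0 0 0 0 0",
)

```text
t: 21.75
ee_pos: [443.1, 348.8, 212.1]
orientation: [0.008, 3.14, 0.002]
ft_force: [-1.0, 0.7, -2.4]
width: 27.9
```

play_rows(
  increments="0 0.0015 -0.035 0.005 0;0 0.0015 -0.0355 0.005 0;0 0.0015 -0.0355 0.005 0;0 0.0015 -0.0355 0.005 0;0 0.0015 -0.0355 0.005 0;0 0.0015 -0.0355 0.005 0;0 0.0015 -0.0355 0.005 0;0 0.0015 -0.0355 0.005 0;0 0.0015 -0.0355 0 0;0 0.0015 -0.0355 0 0;0 0.0015 -0.0355 0 0;0 0.0015 -0.0355 0 0;0 0.0015 -0.0355 0 0;0 0.0015 -0.0355 0 0;0 0.0015 -0.0355 0 0;0 0.0015 -0.0355 0 0;0 0.0015 -0.0355 0 0;0 0.0015 -0.0355 0 0;0 0.0015 -0.0355 0 0;0 0.0015 -0.034 0 0",
)

```text
t: 23.75
ee_pos: [471.7, -360.4, 248.7]
orientation: [-0.009, -3.139, -0.004]
ft_force: [0.6, 0.8, -1.7]
width: 28.1
```

play_rows(
  increments="0 0 0 0 0;0 0 0 0 0",
)

```text
t: 23.95
ee_pos: [471.6, -359.2, 248.8]
orientation: [-0.01, -3.139, -0.004]
ft_force: [0.7, 0.1, -0.3]
width: 28.5
```

```bash
python3 chk.py; python3 -c "
from m import *
d=cam('side'); h=up(d)
cv2.imwrite('pics/s5.png',cv2.resize(d['img'][170:320,200:360],None,fx=4,fy=4,interpolation=2)[:,:,::-1])
for o in blobs(d,h,(5,110,60),(20,255,255),(215,345,200,310),22,300): print(o[0],o[1].min(0),o[1].max(0))"
```

```text
t 23.95 tcp [ 471.6 -359.2  248.8] jaw 89.62 tilt 0.22 F [ 0.7  0.1 -0.3] w 28.5
bar [481.50354  47.09331] [505.92078 401.40033]
cap@131 [ 460.1 -236.7]
cork [ 455.6 -240.8] [ 424.2 -276.2] [ 495.9 -204.7]
cork [ 463.5 -393.2] [ 451.7 -414.3] [ 473.2 -367.9]
red [465.8  65.3] [445.   -1.4] [488.4  98.3]
red [457.2 119.7] [449.2 104.7] [469.7 141.7]
[ 469.2600431  -244.85024381] [ 421.2545  -289.32996] [ 534.76276 -189.70119]
[ 469.55281997 -363.21777158] [ 436.44565 -401.00565] [ 504.02182 -326.75113]
[ 558.2912685  -423.76975861] [ 523.9158  -459.68127] [ 592.50635 -387.95602]
[ 631.89898015 -532.14243792] [ 617.27356 -548.59406] [ 655.3638  -520.25446]
```

View pics/s5.png

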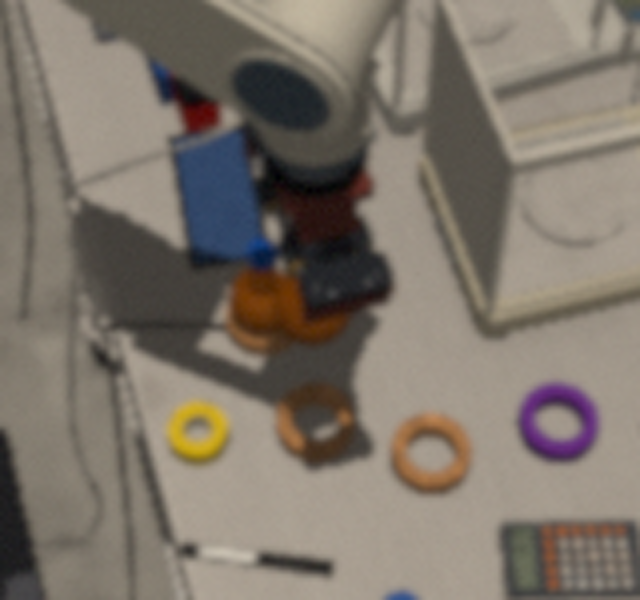

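play_rows(
  increments="0 0.001 0 -0.035 0;0 0.001 0 -0.035 0;0 0 0 -0.035 0;0 0 0 -0.03 0;0 0 0 -0.012 0;0 0 0 -0.007 0;0 0 0 0 0;0 0 0 0 0",
)

```text
t: 24.85
ee_pos: [475.6, -359.9, 98.4]
orientation: [0.008, 3.14, -0.002]
ft_force: [-0.6, -0.4, -1.8]
width: 28.0
```

play_rows(
  increments="0 -0.001 0.001 -0.005 0;0 0 0 -0.005 0;0 0 0 -0.003 0;0 0 0 0 0",
)

```text
t: 25.25
ee_pos: [473.4, -358.3, 83.6]
orientation: [-0.008, -3.141, -0.001]
ft_force: [-0.2, -0.1, -1.9]
width: 28.0
```

play_rows(
  increments="0 0 0 -0.001 0;0 0 0 -0.001 0;0 0 0 0 0",
)

```text
t: 25.55
ee_pos: [473.7, -358.5, 82.0]
orientation: [-0.008, -3.142, -0.0]
ft_force: [0.7, 0.5, -1.5]
width: 28.2
```

play_rows(
  increments="0 0 0 -0.001 0;0 0 0 -0.001 0;0 0 0 0 0",
)

```text
t: 25.85
ee_pos: [474.2, -358.9, 81.0]
orientation: [0.008, 3.141, -0.001]
ft_force: [-0.4, 0.6, 6.4]
width: 28.1
```

play_rows(
  increments="0.6 0 0 0.001 0;0.6 0 0 0 0;0.6 0 0 0 0;0.6 0 0 0 0;0.6 0 0 0.02 0;0.6 0 0 0.04 0;0.6 0 0 0.05 0;0.6 0 0 0.045 0;0.6 -0.01 0.04 0 -8.2;0.6 -0.01 0.04 0 -8.2;0.6 -0.01 0.04 0 -8.2;0.6 -0.01 0.04 0 -8.2;0.6 -0.01 0.04 0 -8.2;0.6 -0.01 0.04 0 -8.2;0.6 0 0.04 0 -8.2;0.6 0 0.04 0 -8.2;1 0 0.04 0 -8.2;1 0 0 0 -8.2;1 0 0 0 -7.5;1 0 0 0 0",
)

```text
t: 27.85
ee_pos: [414.1, -6.7, 236.1]
orientation: [2.183, 2.259, 0.0]
ft_force: [-0.6, 0.0, 0.7]
width: 81.1
```

```bash
python3 chk.py; python3 -c "
from m import *
d=cam('side'); h=up(d)
a=d['img'][170:320,200:360]
d=cam('top');b=d['img'][190:270,190:390]
c=np.zeros((600,800,3),'u1');c[:320]=cv2.resize(b,(800,320),interpolation=2);c[320:,:300]=cv2.resize(a,(300,280),interpolation=2)
cv2.imwrite('pics/s6.png',c[:,:,::-1])"
```

```text
t 27.85 tcp [414.1  -6.7 236.1] jaw 1.98 tilt 0.0 F [-0.6  0.   0.7] w 81.1
bar [482.3326  111.57213] [505.92078 401.2989 ]
cap@131 [ 461.6 -241.8]
cap@131 [ 472.7 -358.9]
cork [ 562.1 -418.2] [ 526.5 -455.8] [ 598.1 -381.3]
cork [ 456.1 -239.2] [ 424.2 -276.2] [ 495.  -204.7]
cork [ 470.5 -357.3] [ 437.7 -394.9] [ 509.5 -325.2]
```

View pics/s6.png

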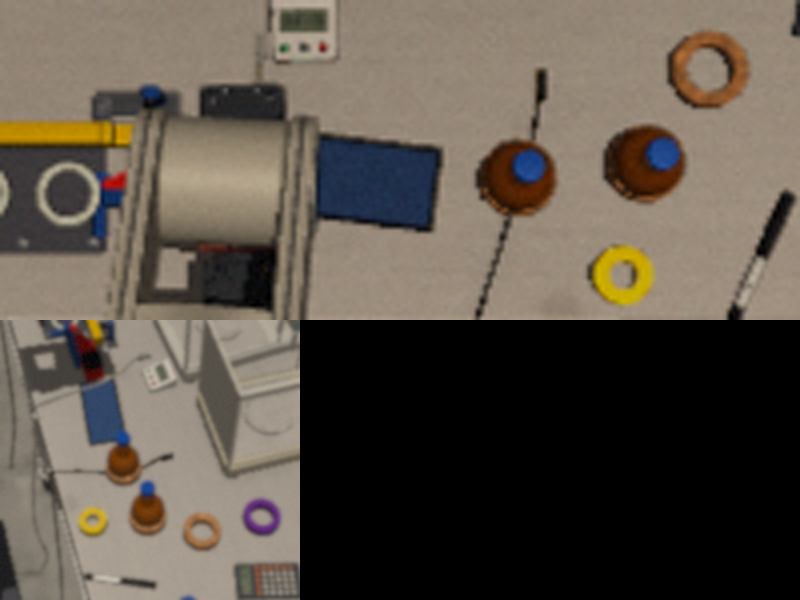

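play_rows(
  increments="1 0.017 0.009 0 -1;1 0.017 0.009 0 -1;1 0.0165 0.009 0 0;1 0 0 -0.04 0;1 0 0 -0.04 0;1 0 0 -0.04 0;1 0 0 0 0;1 0 0 0 0",
)

```text
t: 28.8
ee_pos: [464.5, 19.6, 116.2]
orientation: [-2.22, -2.221, 0.002]
ft_force: [0.2, -1.8, 1.0]
width: 88.3
```

```bash
python3 -c "
from h import *;st()"
```

```text
t 28.8 tcp [464.5  19.6 116.2] jaw 0.03 tilt 0.1 F [ 0.2 -1.8  1. ] w 88.3
```

play_rows(
  increments="1 0 0.001 -0.04 0;1 0 0 -0.03 0;1 0 0 -0.018 0;1 0 0 -0.01 0;1 0 0 0 0;0 0 0 0 0;0 0 0 0 0;0 0 0 0 0;0 0 0 0 0;0 0 0 0 0;0 0 0 0 0",
)

```text
t: 29.9
ee_pos: [464.7, 20.9, 18.2]
orientation: [2.222, 2.221, 0.0]
ft_force: [0.1, -0.1, 0.9]
width: 43.0
```

play_rows(
  increments="0 0.0005 -0.003 0 0;0 0 -0.003 0 0;0 0 -0.004 0 0;0 0 -0.005 0 0;0 0 -0.005 0 0;0 0 0 0 0",
)

```text
t: 30.5
ee_pos: [465.0, 0.7, 17.9]
orientation: [-2.222, -2.221, 0.0]
ft_force: [0.2, 0.4, -2.0]
width: 39.8
```

play_rows(
  increments="0 0 -0.006 0 0;0 0 -0.006 0 0;0 0 -0.006 0 0;0 0 -0.006 0 0;0 0 -0.006 0 0;0 0 -0.006 0 0;0 0 -0.006 0 0;0 0 -0.006 0 0;0 0 -0.006 0 0;0 0 -0.006 0 0;0 0 -0.006 0 0;0 0 -0.006 0 0;0 0 -0.006 0 0;0 0 -0.006 0 0;0 0 -0.006 0 0;0 0 -0.006 0 0;0 0 0 0 0",
)

```text
t: 32.2
ee_pos: [465.3, -95.8, 18.1]
orientation: [2.222, 2.22, 0.0]
ft_force: [-0.3, -0.6, -2.1]
width: 39.7
```

play_rows(
  increments="0 -0.002 -0.008 0 -1.4;0 -0.002 -0.008 0 -1.4;0 -0.003 -0.008 0 -1.4;0 -0.003 -0.008 0 -1.4;0 -0.003 -0.008 0 -1.4;0 0 0 0 0;0 0 0 0 0",
)

```text
t: 32.9
ee_pos: [452.1, -135.4, 18.1]
orientation: [-2.354, -2.08, -0.0]
ft_force: [0.8, -0.2, -1.6]
width: 39.9
```

play_rows(
  increments="0 0 0 -0.0007 0;0 0 0 0 0;1 0 0 0 0;1 0 0 0 0;1 0 0 0 0;1 0 0 0 0;1 0 0 0.02 0;1 0 0 0.04 0;1 0 0 0.05 0;1 0 0 0.05 0;1 0 0 0.05 0;1 -0.02 0.05 0 0;1 -0.02 0.05 0 0;1 -0.02 0.05 0 0;1 -0.02 0.05 0 0;1 0 0.05 0 0;1 0 0.05 0 0;1 0 0.05 0 0;1 0 0 0 0;1 0 0 0 0",
)

```text
t: 34.9
ee_pos: [377.3, 201.5, 227.1]
orientation: [-2.349, -2.086, 0.001]
ft_force: [-0.8, 0.5, 0.9]
width: 88.0
```

```bash
python3 chk.py; python3 -c "
from m import *
d=cam('side'); h=up(d)
a=d['img'][170:320,200:360]
d=cam('top');b=d['img'][190:270,190:390]
c=np.zeros((600,800,3),'u1');c[:320]=cv2.resize(b,(800,320),interpolation=2);c[320:,:300]=cv2.resize(a,(300,280),interpolation=2)
cv2.imwrite('pics/s7.png',c[:,:,::-1])"
```

```text
t 34.9 tcp [377.3 201.5 227.1] jaw -6.81 tilt 0.05 F [-0.8  0.5  0.9] w 88.0
bar [456.06583  46.75316] [478.6666  197.20425]
bar [457.01013 285.1213 ] [479.9075  401.26297]
cap@131 [ 461.6 -241.8]
cap@131 [ 472.8 -358.8]
cork [ 562.1 -418.2] [ 526.5 -455.7] [ 598.1 -381.2]
cork [ 455.8 -239.2] [ 424.2 -276.2] [ 495.  -203.8]
cork [ 470.4 -356.6] [ 437.7 -395. ] [ 509.4 -321.6]
red [456.7 -75. ] [ 435.5 -119.2] [476.9 -10.5]
```

View pics/s7.png

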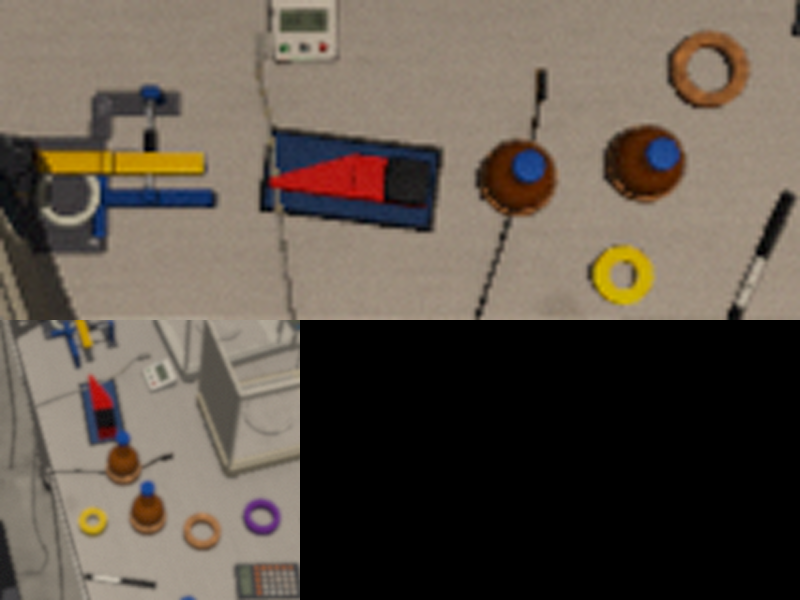

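```bash
python3 -c "
from h import *
ctrl.close_job()"
```

```text
the job is handed in; nothing more can be done
```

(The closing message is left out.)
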